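# Put two drain-hole cutters back in the graded rack

### The job

Two drain-hole cutters have been left standing on the bench. Put each back upright in its own hole of the graded rack, the hole its shank fits with just a little play and not a bigger one, pushed fully home so that its collar lies flush on the block, and let go of them. Feel for the holes slowly and lightly, never striking or pressing the block hard (55 N at most, even for a moment), and leave the other things on the bench where they are.

Things in the scene. Friction and masses are not known exactly. Their poses are not given: they have to be found in the camera images.
- tray: Light wooden tray of the rack, fixed, 86 mm wide (x), 310 mm long (y, along the row), z up; origin under its centre, on the bench. In it a darker block, 70 x 250 mm, top face 53 mm above the bench, with five round upright holes on the tray's centre line, 50 mm apart; from the -y end 16, 21, 26, 31, 36 mm wide, 40 mm deep, 1 mm chamfer. The first and last already hold cutters (85 mm tall).
- row21 (a point): Where the 21 mm hole (for the 19 mm shank) would be were the block central in its tray: tray y = -50 mm, at top-face height; axes as the tray's. The block is screwed down firmly but through slots: along y it sits anywhere up to 18 mm either side of central, new each time, not measured. So all hole centres are off by one common unknown shift along y (none in x); find it by feel.
- row31 (a point): The same for the 31 mm hole (for the 29 mm shank): tray y = +50 mm, top-face height, the real hole up to 18 mm either way along y, by the same shift as the 21 mm hole. A foot slid along the row under a few newtons drops into the hole. The block is hard: touch it at about 10 mm/s or less, a faster landing is a blow. The 26 mm hole between them is empty too.
- thin_grip (a point): Thinner loose cutter, upright on the bench: round steel shank 19 mm thick, 34 mm long, its foot tapered in by 1.2 mm; steel collar 29 mm across, 5 mm thick; square wooden handle 22 x 22 mm (sides along x, y), 46 mm long; 85 mm in all, about 0.12 kg. The point is on its axis in the handle, 64 mm above the foot (25 mm above the collar), z up. Home in the 21 mm hole, collar on block, it is 83 mm above the bench.
- thick_grip (a point): Thicker loose cutter, the same but the shank 29 mm thick and the collar 39 mm across, about 0.17 kg; the point again on its axis in the handle, 64 mm above the foot. Home in the 31 mm hole, collar on the block, it is 83 mm above the bench.
- rib: Bystander: flat wooden shaping rib, 50 x 95 x 7 mm, origin under its centre.
- prop: Bystander: waisted kiln prop, 40 mm across, 60 mm tall, origin under its centre.
- water: Bystander: white bowl, 120 mm across, 55 mm tall, origin under its centre.
- brush: Bystander: brush 200 mm long lying along its x, origin under its centre.
- cup: Bystander: terracotta cup, 76 mm across, 80 mm tall, origin under its centre.

How it is judged:
By the outcome, as a careful person would: the job done as asked, in the order asked, and still so for the second after the job is handed in, with the robot touching nothing.
It also fails if it takes over 72 s, if anything falls off the work surface, if the arm or the gripper's body presses on something with over 40 N, if the wrist force passes 120 N, or if a joint passes its speed limit or range.

### The arm

A 6-joint arm with a two-finger parallel gripper is mounted at the origin on the work surface. World frame = base frame: x ahead of the robot, y to its left, z up, the work surface at z = 0. Lengths are in mm, angles in rad, forces in N, time in s.
With the tool pointing down it reaches from about 350 to 875 mm from the base axis. Payload 4.2 kg.
Tool frame: the origin (TCP) lies where the fingers leave the gripper's body, on its centre line; the fingertips stand 73 mm ahead of it and the grasp point (between the pads) lies 54 mm ahead of it; y points along the fingers, x is the direction in which the jaws open and shut, and the axes are right-handed (so a half turn about y gives the same grasp; the last joint's range is limited). The gripper opens to 85 mm and grips with 20 to 120 N. Pads are 22 mm wide; open, the fingers measure 114 mm over their backs; the gripper's body (76 mm by 85 mm) begins 54 mm behind the grasp point. The pads swing forward as they close: fully open they stand 13 mm farther back than shut.
Start: joints at [1.524, 0.385, 0.008, 0, -1.194, -0.259], TCP at [188.128, 595.993, 303.912] pointing down, gripper open.
Joint ranges: [-3.14, 3.14], [-1.21, 2.06], [-1.07, 1.41], [-3.16, 2.05], [-2.99, -0.16], [-3.1, 3.1]. Speed limits (rad/s): [2.79, 2.79, 3.14, 3.14, 3.14, 3.14].

### API

Orientations are given as a unit quaternion [w, x, y, z].
In Python, from station import readout, viewer, close_job, search_frame, silhouettes gives the robot as it stands.
- The arm moves only by the tool send_rows, never from a script. Its argument "motion" is a list that holds one entry, the list of rows, each a list of 6 numbers: the shift along the tool's x, y, z in cm, then the turn, a rotation vector about the tool's x, y, z in rad. A call has 1 to 10 rows; each row shifts and turns the commanded pose from where the row before left it, along the tool's axes as they then stand; what a row does not reach is not made up. A row lasts 1/12 s, in which the tool goes at most 41.7 mm and 7.16 degrees, less where a joint would pass 70% of its speed; a pose out of reach is approached as far as the arm can. A call with a gripper value outside its range is refused whole. "gripper" is the closure, from 0 (fully open) to 1 (shut), set as the call begins (left out, the last holds). The fingers move at their own pace and stop on an object; "squeeze" is the grip in N (left out, the last holds). Time passes only in rows, so rows that do not move let the fingers close. It gives the time, the measured TCP pose, the force and the opening at its end, in the units of the state.
- readout.get_state(): the state, without advancing time (a new reading comes with each control period).
- viewer.get_image(name): name is "scene" or "top"; returns a dict with "image" (384x512x3 uint8, red, green, blue), "depth" (384x512 float32, mm along the optical axis (not along the pixel's ray), 0 where there is no reading), "K" (3x3 intrinsics, pixels), "eye" and "attitude" of the camera in the world. Camera axes: x right, y down, z forward; pixel columns grow to the right and rows downward; lengths in mm; the calibration is good to about 2 mm. A picture is of the moment at which its call begins.
- close_job(): hands the job in, once; it reports no verdict.
Trained networks look in a picture, given as the dict that the camera call returned (one of the last four; its "shot" number tells which), for a name from the list of things; names that differ only in an ending like _2 or _b are one class to them, and where a whole thing is asked for, a point or a joint stands for the part that bears it (a point fixed in the world has none). Each returns a list of dicts, best first, with "score" (0 to 1); they miss things now and then, are a little off and sometimes report something else, mostly with a low value. They report only what shows in the picture. A call takes as long as a camera call.
- search_frame(query, picture): "uv" ([column, row] in pixels, amid what is visible of it).
- silhouettes(query, picture): "pixels" (384x512 bool, what is visible of it) and "uv" ([column, row] in pixels, amid what is visible of it).
The state is a dict: "time": time; "q": joint angles; "qvel": joint speeds; "effort": joint torques, N m; "position": TCP position; "tcp_rot": TCP orientation; "force": force on the tool from outside, world axes, zero at the start; "ft_torque": the same for the moment, N m; "opening": finger opening in mm.
Only numpy, scipy, OpenCV 4.12 (cv2) and the standard library are available. Lean on these libraries where they do the work, as an engineer would, in place of code of your own. Each camera call takes 0.05 s, during which the arm holds its last target.

## Working session

There is one attempt and no reset: what is moved stays moved. The work goes in short steps, Python scripts to look and compute and a tool call to move; the robot and the scene stay as the last step left them, time stands still between calls to the robot, and variables do not carry over. Pictures are saved under pics/ and viewed, and the job is handed in when it is done.

Besides the shell and the picture viewer there is one more tool, called after "Emit:" as name(argument=value, ...), one argument or row to a line, values as JSON. send_rows: Moves the arm, as the interface text tells. Its arguments: {"type":"object","properties":{"motion":{"type":"array"},"gripper":{"type":"number"},"squeeze":{"type":"number"}},"required":["motion"]}

```bash
mkdir -p pics; ls; cat > h.py <<'E'
import numpy as np, cv2
from station import readout, viewer, close_job, search_frame, silhouettes
from scipy.spatial.transform import Rotation as R
def Rm(a):
    a=np.array(a,float)
    return a if a.shape==(3,3) else R.from_quat(np.r_[a[1:],a[0]]).as_matrix()
def cloud(p):
    d=p['depth'];K=np.array(p['K']);v,u=np.mgrid[:384,:512]
    X=np.stack([(u-K[0,2])/K[0,0]*d,(v-K[1,2])/K[1,1]*d,d],-1)
    return X@Rm(p['attitude']).T+np.array(p['eye'])
E
python3 - <<'E'
from h import *
print(readout.get_state())
for n in('scene','top'):
    p=viewer.get_image(n); cv2.imwrite(f'pics/{n}0.png',p['image'][...,::-1]); np.savez(f'{n}0.npz',**p)
    print(p['eye'],p['attitude'],p['K'])
    C=cloud(p)
    for q in ['tray','thin_grip','thick_grip','rib','prop','water','brush','cup']:
        for r in silhouettes(q,p)[:2]:
            m=r['pixels']&(p['depth']>0); c=C[m]
            print(n,q,round(r['score'],2),np.round(r['uv']),m.sum(),np.round(np.median(c,0)),np.round(np.percentile(c,2,axis=0)),np.round(np.percentile(c,98,axis=0)))
E
```

```text
pics
{'time': 0.0, 'q': array([ 1.52361097e+00,  3.85575668e-01,  6.61414550e-03, -4.98605901e-04,
       -1.19401619e+00, -2.58578142e-01]), 'qvel': array([-0.00081562, -0.00048692,  0.00109606, -0.00013468, -0.00088025,
       -0.00160769]), 'effort': array([-6.51799928e-04, -3.92291486e+01,  1.88401580e+01,  4.18607309e+00,
       -4.63016637e-03,  3.71000963e-07]), 'position': array([187.99816183, 595.60266943, 302.80536656]), 'tcp_rot': array([-0.41735979,  0.4185842 , -0.56985286,  0.57084656]), 'force': array([ 0.24185268, -0.1965931 ,  0.30564972]), 'ft_torque': array([ 0.0024096 ,  0.00263579, -0.02123321]), 'opening': 85.63992584607908}
[ 854.52974405 -380.78132843  763.33591667] [-0.32393174  0.90181147  0.268395   -0.09883533] [[408.84524319   0.         256.41567251]
 [  0.         408.84524319 196.84290806]
 [  0.           0.           1.        ]]
scene tray 0.93 [217. 319.] 7218 [ 622. -171.   52.] [ 570. -291.    5.] [662.  -5. 104.]
scene thin_grip 0.8 [263. 162.] 224 [481. 206.  61.] [470. 199.  10.] [491. 221.  86.]
scene thin_grip 0.52 [216. 320.] 7249 [ 622. -1
[... 740 characters left out ...]
      0.           1.        ]]
top tray 0.9 [370. 163.] 5708 [ 602. -146.   52.] [ 556. -301.    2.] [657.  -2. 104.]
top thin_grip 0.73 [205. 222.] 159 [475. 209.  84.] [464. 201.  38.] [487. 222.  88.]
top thick_grip 0.67 [234. 172.] 265 [582. 142.  61.] [569. 127.   1.] [614. 161.  88.]
top rib 0.75 [306. 252.] 1043 [412.   1.   7.] [372. -40.   1.] [453.  44.  11.]
top prop 0.58 [262. 111.] 368 [723.  91.  59.] [711.  72.   5.] [745. 108.  62.]
top water 0.76 [121. 153.] 2300 [644. 402.  24.] [584. 339.   3.] [690. 444.  56.]
top brush 0.58 [155. 260.] 1308 [405. 325.  18.] [300. 285.  12.] [472. 377.  23.]
top cup 0.97 [327.  90.] 1217 [772. -60.  42.] [724. -93.  -0.] [794. -23.  82.]
```

View pics/scene0.png

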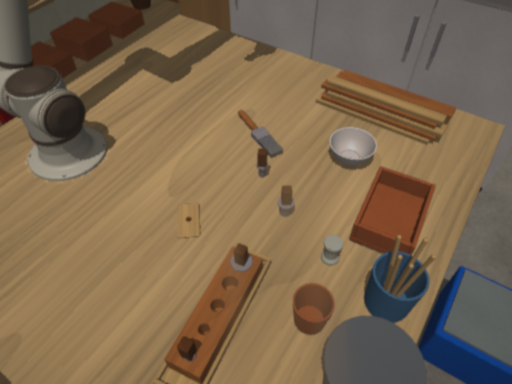

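View pics/top0.png

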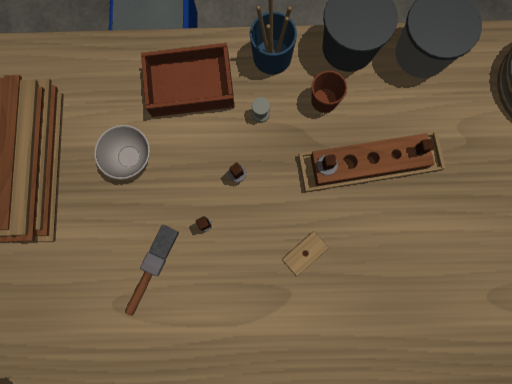

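```bash
cat >> h.py <<'E'
def proj(p,X):
    Y=(np.atleast_2d(X)-np.array(p['eye']))@Rm(p['attitude']);K=np.array(p['K'])
    return Y[:,:2]/Y[:,2:]*[K[0,0],K[1,1]]+[K[0,2],K[1,2]]
def rect(p,z,x0,x1,y0,y1,s):
    # out col -> -y (right), row -> -x (down)
    W=int((y1-y0)*s);H=int((x1-x0)*s)
    r,c=np.mgrid[:H,:W]; X=np.stack([x1-r/s,y1-c/s,np.full(r.shape,z)],-1)
    uv=proj(p,X.reshape(-1,3)).reshape(H,W,2).astype(np.float32)
    return cv2.remap(p['image'],uv[...,0],uv[...,1],cv2.INTER_CUBIC)
E
python3 - <<'E'
from h import *
o=[]
for n in('scene','top'):
    p=dict(np.load(n+'0.npz'))
    o.append(rect(p,53,540,690,-320,20,2.3))
cv2.imwrite('pics/rect.png',np.vstack(o)[...,::-1]);print(np.vstack(o).shape)
o=[]
for n in('scene','top'):
    p=dict(np.load(n+'0.npz'))
    o.append(np.hstack([rect(p,85,430,530,150,260,3.5),rect(p,85,530,630,90,200,3.5)]))
cv2.imwrite('pics/rect2.png',np.vstack(o)[:600,:,::-1])
E
```

```text
(690, 781, 3)
```

View pics/rect.png

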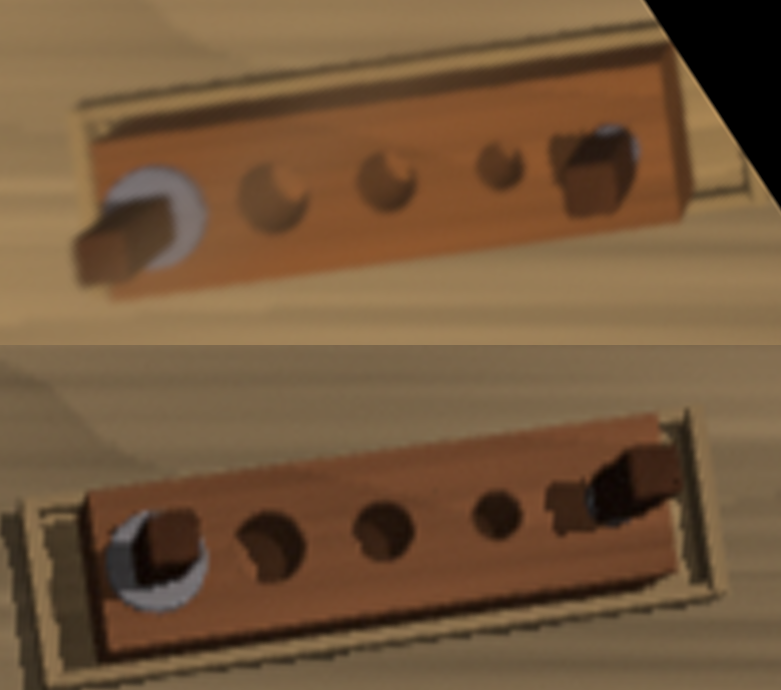

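View pics/rect2.png

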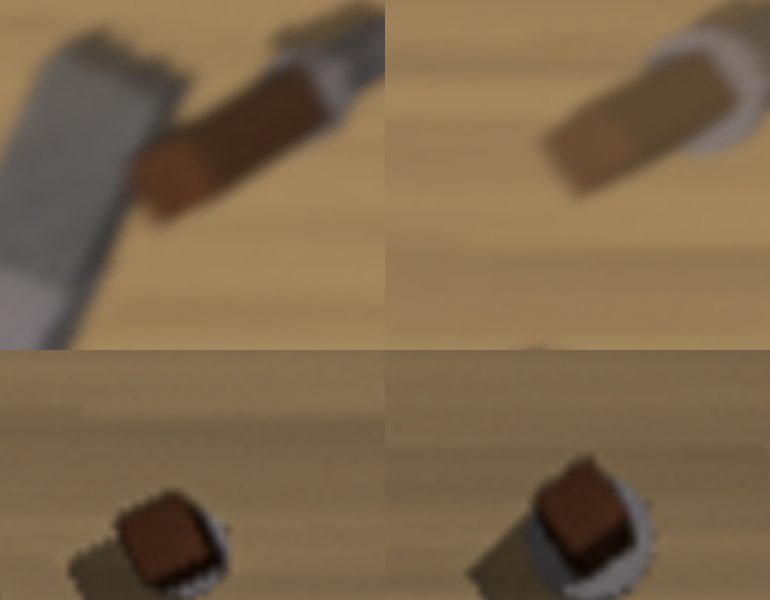

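```bash
python3 - <<'E'
from h import *
from scipy.optimize import least_squares
S=4
def show(im,pts,f):
    pass
for n in('scene','top'):
    p=dict(np.load(n+'0.npz'))
    C=cloud(p); D=p['depth']>0
    # block top points
    m=D&(abs(C[...,2]-53)<3)&(C[...,0]>540)&(C[...,0]<690)&(C[...,1]<10)&(C[...,1]>-320)
    hsv=cv2.cvtColor(p['image'],cv2.COLOR_RGB2HSV); 
    print(n,'z block',np.median(C[m][:,2]), 'bench z',np.median(C[D&(abs(C[...,2])<8)&(abs(C[...,0]-500)<60)&(abs(C[...,1]-80)<40)][:,2]))
    r=cv2.minAreaRect(C[m][:,:2].astype(np.float32)); print('block rect',r)
    # handles
    for nm,c in(('thin',(475,211)),('thick',(582,141))):
        q=D&(abs(C[...,2]-85)<4)&(np.hypot(C[...,0]-c[0],C[...,1]-c[1])<25)
        P=C[q]; r=cv2.minAreaRect(P[:,:2].astype(np.float32)); print(nm,len(P),np.median(P[:,2]),r, P[:,:2].mean(0))
E
python3 - <<'E'
from h import *
p=dict(np.load('top0.npz'))
o=np.hstack([rect(p,85,455,500,185,235,8),rect(p,85,560,605,115,165,8)])
cv2.imwrite('pics/hz.png',o[...,::-1])
p2=dict(np.load('scene0.npz'))
o=np.vstack([rect(q,53,580,640,-220,-75,5) for q in(p,p2)])
cv2.imwrite('pics/holes.png',o[...,::-1])
E
```

```text
scene z block 53.067484297274746 bench z 0.2683759167857147
block rect ((610.308837890625, -146.57342529296875), (71.10964965820312, 251.64187622070312), 7.933300971984863)
thin 67 84.42900473140946 ((478.41790771484375, 211.84085083007812), (19.105884552001953, 25.430633544921875), 32.452999114990234) [478.9932217  211.79582448]
thick 85 85.26463728108934 ((587.13818359375, 142.42449951171875), (21.767778396606445, 22.187332153320312), 38.44720458984375) [588.16394128 141.67492296]
top z block 53.17328617015255 bench z 0.3149796119238317
block rect ((609.7000732421875, -146.7254180908203), (71.17768859863281, 251.00779724121094), 7.798387050628662)
thin 111 84.73649848145772 ((476.58135986328125, 214.10362243652344), (21.06197738647461, 21.735166549682617), 26.725645065307617) [476.81533472 213.7670428 ]
thick 111 84.79070831420222 ((586.3048706054688, 144.1498565673828), (22.227506637573242, 21.85063362121582), 35.568885803222656) [585.74568113 144.06082525]
```

View pics/hz.png

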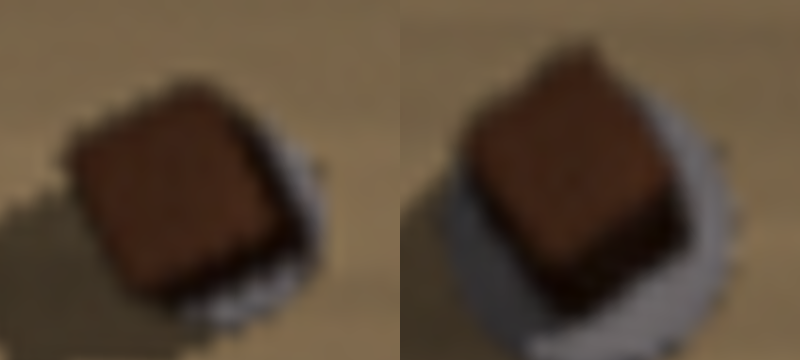

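View pics/holes.png

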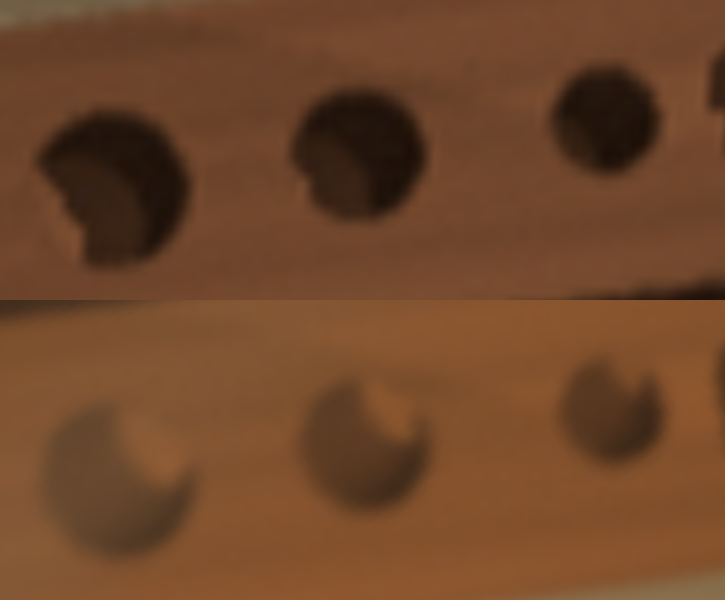

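```bash
cat >> h.py <<'E'
def info(target=None,jaw=None):
    s=readout.get_state();Rt=Rm(s['tcp_rot']);P=s['position']
    a=np.degrees(np.arctan2(Rt[1,0],Rt[0,0]))
    print('t',round(s['time'],2),'P',np.round(P,2),'z',np.round(Rt[:,2],4),'jaw',round(a,2),'F',np.round(s['force'],1),'T',np.round(s['ft_torque'],2),'open',round(s['opening'],1),'q6',round(s['q'][5],2))
    if target is not None:
        d=np.array(target)-P
        print('tool shift cm',np.round(Rt.T@d/10,3))
    if jaw is not None: 
        w=(jaw-a+90)%180-90; print('turn about tool z rad (tool z down => negative of world)',round(-np.radians(w),3))
    # tilt correction
    ax=np.cross(Rt[:,2],[0,0,-1]); print('tilt corr rotvec tool',np.round(Rt.T@ax,4))
E
python3 -c "
from h import *
info([477.5,213,160],29)
print(Rm(readout.get_state()['tcp_rot']))"
```

```text
t 0.9 P [188.13 595.99 303.95] z [ 0.9536 -0.3011 -0.    ] jaw -107.52 F [-0.9 -0.2 -0.1] T [-0.01 -0.01  0.01] open 85.1 q6 -0.26
tool shift cm [27.81  14.392 39.126]
turn about tool z rad (tool z down => negative of world) 0.759
tilt corr rotvec tool [-1.  0.  0.]
[[-3.01085955e-01 -1.72987744e-05  9.53597005e-01]
 [-9.53597004e-01  5.34576081e-05 -3.01085954e-01]
 [-4.57685969e-05 -9.99999998e-01 -3.25913944e-05]]
```

```bash
sed -i "s/Rt\[:,2\],4/Rt[:,1],4/; s/np.cross(Rt\[:,2\]/np.cross(Rt[:,1]/" h.py; echo ok
```

```text
ok
```

Emit:
send_rows(
  motion=[
    [[0,1.4,0,0,0.108,0],[0,1.4,0,0,0.108,0],[0,1.4,0,0,0.108,0],[0,1.4,0,0,0.108,0],[0,1.4,0,0,0.108,0],[0,1.4,0,0,0.108,0],[0,1.4,0,0,0.111,0]],
  ],
  gripper=0.45,
)

```text
time: 1.48
position: [188.1, 596.0, 205.4]
tcp_rot: [0.175, -0.175, 0.685, -0.685]
force: [0.0, -0.2, -1.2]
opening: 47.0
```

```bash
python3 -c "
from h import *
info([477.5,213,180],29)"
```

```text
t 1.48 P [188.12 596.04 205.37] z [ 1.e-04  3.e-04 -1.e+00] jaw -151.32 F [ 0.  -0.2 -1.2] T [-0.01  0.01  0.01] open 47.0 q6 -1.02
tool shift cm [-7.001  2.527 47.494]
turn about tool z rad (tool z down => negative of world) -0.006
tilt corr rotvec tool [ 0.0003  0.     -0.0002]
```

Emit:
send_rows(
  motion=[
    [[-0.44,0,3.0,0,0,0],[-0.44,0,3.0,0,0,0],[-0.44,0,3.0,0,0,0],[-0.44,0,3.0,0,0,0],[-0.44,0,3.0,0,0,0],[-0.44,0,3.0,0,0,0],[-0.44,0,3.0,0,0,0],[-0.44,0,3.0,0,0,0],[-0.44,0,3.0,0,0,0],[-0.44,0,3.0,0,0,0]],
  ],
)

```text
time: 2.32
position: [372.8, 353.8, 206.2]
tcp_rot: [0.177, -0.177, 0.685, -0.684]
force: [0.9, 1.5, -0.9]
opening: 47.4
```

Emit:
send_rows(
  motion=[
    [[-0.44,0,3.0,0,0,0],[-0.44,0,3.0,0,0,0],[-0.44,0,3.0,0,0,0],[-0.44,0,3.0,0,0,0],[-0.44,0.8,3.0,0,0,0],[-0.4,0.8,2.5,0,0,0],[0,0.8,0,0,0,0]],
  ],
)

```text
time: 2.9
position: [481.5, 211.8, 181.8]
tcp_rot: [-0.176, 0.175, -0.685, 0.685]
force: [0.8, -0.2, 0.2]
opening: 46.6
```

```bash
python3 -c "
from h import *
info([477.5,213,119],29)"
```

```text
t 2.9 P [481.51 211.76 181.8 ] z [ 8.e-04  1.e-04 -1.e+00] jaw -151.26 F [ 0.8 -0.2  0.2] T [ 0.02 -0.   -0.02] open 46.6 q6 -0.22
tool shift cm [ 0.297  6.279 -0.303]
turn about tool z rad (tool z down => negative of world) -0.004
tilt corr rotvec tool [-0.0003 -0.     -0.0007]
```

Emit:
send_rows(
  motion=[
    [[0.06,0.7,-0.06,0,0,0],[0.06,0.7,-0.06,0,0,0],[0.06,0.7,-0.06,0,0,0],[0.06,0.7,-0.06,0,0,0],[0.06,0.7,-0.06,0,0,0],[0,0.7,0,0,0,0],[0,0.7,0,0,0,0],[0,0.7,0,0,0,0],[0,0.6,0,0,0,0],[0,0,0,0,0,0]],
  ],
)

```text
time: 3.73
position: [474.9, 215.2, 118.5]
tcp_rot: [-0.176, 0.178, -0.684, 0.685]
force: [0.0, 0.0, 0.4]
opening: 47.2
```

```bash
python3 -c "
from h import *
info([477.5,213,119],29)
for n in('top','scene'):
    p=viewer.get_image(n); c=proj(p,[477,213,64])[0].astype(int); cv2.imwrite(f'pics/g_{n}.png',cv2.resize(p['image'][max(0,c[1]-60):c[1]+60,max(0,c[0]-70):c[0]+70,::-1],None,fx=4,fy=4))
"
```

```text
t 3.73 P [474.94 215.19 118.46] z [-0.0021 -0.0017 -1.    ] jaw -151.02 F [0.  0.  0.4] T [ 0.    0.01 -0.01] open 47.2 q6 -0.23
tool shift cm [-0.118 -0.055  0.316]
turn about tool z rad (tool z down => negative of world) -0.0
tilt corr rotvec tool [-0.0004 -0.      0.0027]
```

View pics/g_scene.png

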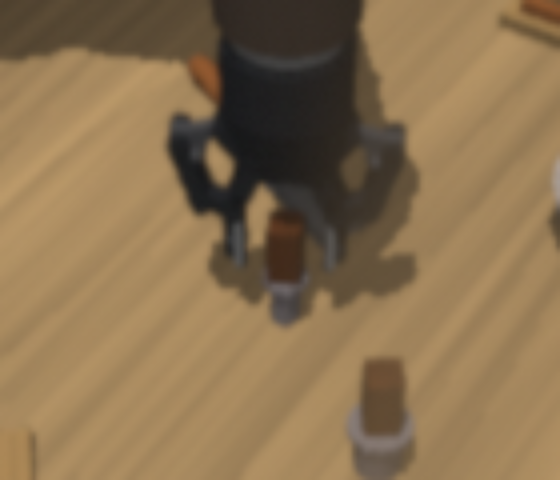

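Emit:
send_rows(
  motion=[
    [[-0.06,0,0.16,0,0,0],[-0.06,0,0.16,0,0,0],[0,0,0,0,0,0]],
  ],
)

```text
time: 4.08
position: [478.6, 213.3, 120.4]
tcp_rot: [0.177, -0.177, 0.685, -0.684]
force: [0.2, -0.1, 0.2]
opening: 47.0
```

Emit:
send_rows(
  motion=[
    [[0,0,0,0,0,0],[0,0,0,0,0,0],[0,0,0,0,0,0],[0,0,0,0,0,0],[0,0,0,0,0,0],[0,0,0,0,0,0]],
  ],
  gripper=1.0,
  squeeze=50,
)

```text
time: 4.58
position: [478.2, 213.5, 120.2]
tcp_rot: [0.177, -0.177, 0.685, -0.685]
force: [-0.6, -0.7, 1.8]
opening: 21.1
```

```bash
python3 -c "
from h import *
info([477.5,213,119],29)
"
```

```text
t 4.58 P [478.24 213.5  120.17] z [ 5.e-04  2.e-04 -1.e+00] jaw -151.0 F [-0.6 -0.7  1.8] T [-0.09  0.05  0.02] open 21.1 q6 -0.22
tool shift cm [0.089 0.117 0.008]
turn about tool z rad (tool z down => negative of world) 0.0
tilt corr rotvec tool [-0.      0.     -0.0005]
```

Emit:
send_rows(
  motion=[
    [[0,-0.5,0,0,0,0],[0,-1.5,0,0,0,0],[0,-2.0,0,0,0.0738,0],[0,-2.0,0,0,0.0738,0],[0,-2.0,0,0,0.0738,0],[0,-2.0,0,0,0.0738,0],[0,-1,0,0,0.0738,0],[0,0,0,0,0,0]],
  ],
)

```text
time: 5.25
position: [478.8, 214.0, 232.5]
tcp_rot: [0.05, -0.047, 0.707, -0.704]
force: [-0.7, -1.1, -1.8]
opening: 21.4
```

```bash
python3 -c "
from h import *
info([617,-196.7,240],7.85)
"
```

```text
t 5.25 P [478.81 213.97 232.46] z [ 0.004   0.0032 -1.    ] jaw -172.21 F [-0.7 -1.1 -1.8] T [ 0.04 -0.05  0.03] open 21.4 q6 -0.59
tool shift cm [-8.126 -0.83  42.56 ]
turn about tool z rad (tool z down => negative of world) -0.001
tilt corr rotvec tool [ 0.0027 -0.     -0.0044]
```

Emit:
send_rows(
  motion=[
    [[-0.2,0,1.0,0,0,0],[-0.5,0,2.7,0,0,0],[-0.5,0,2.7,0,0,0],[-0.5,0,2.7,0,0,0],[-0.5,0,2.7,0,0,0],[-0.5,0,2.7,0,0,0],[-0.5,0,2.7,0,0,0],[-0.5,0,2.7,0,0,0],[-0.5,0,2.7,0,0,0],[-0.5,0,2.7,0,0,0]],
  ],
)

```text
time: 6.08
position: [558.5, -32.7, 228.1]
tcp_rot: [-0.048, 0.05, -0.705, 0.705]
force: [0.2, 0.6, -2.0]
opening: 21.3
```

Emit:
send_rows(
  motion=[
    [[-0.5,0,2.7,0,0,0],[-0.5,0,2.7,0,0,0],[-0.5,0,2.7,0,0,0],[-0.5,0,2.7,0,0,0],[-0.5,0,2.7,0,0,0],[-0.5,0,2.7,0,0,0],[-0.4,0,1.0,0,0,0],[0,0,0,0,0,0],[0,0,0,0,0,0],[0,0,0,0,0,0]],
  ],
)

```text
time: 6.92
position: [615.7, -195.9, 228.9]
tcp_rot: [0.048, -0.049, 0.706, -0.705]
force: [-0.1, -0.4, -1.4]
opening: 21.4
```

```bash
python3 -c "
from h import *
info([617,-196.7,180],7.85)
"
```

```text
t 6.92 P [ 615.66 -195.93  228.86] z [-2.2e-03  7.0e-04 -1.0e+00] jaw -172.1 F [-0.1 -0.4 -1.4] T [ 0.03 -0.01  0.03] open 21.4 q6 0.2
tool shift cm [-0.132  4.886  0.099]
turn about tool z rad (tool z down => negative of world) 0.001
tilt corr rotvec tool [ 0.001  -0.      0.0021]
```

Emit:
send_rows(
  motion=[
    [[-0.06,0.8,0.05,0,0,0],[-0.06,0.8,0.05,0,0,0],[0,0.8,0,0,0,0],[0,0.8,0,0,0,0],[0,0.7,0,0,0,0],[0,0.5,0,0,0,0],[0,0.3,0,0,0,0],[0,0.2,0,0,0,0],[0,0.1,0,0,0,0],[0,0,0,0,0,0]],
  ],
)

```text
time: 7.75
position: [617.8, -197.5, 180.0]
tcp_rot: [-0.048, 0.048, -0.705, 0.705]
force: [-0.1, -0.7, -1.9]
opening: 21.3
```

```bash
python3 -c "
from h import *
info([617,-196.7,173],7.85)
p=viewer.get_image('scene'); c=proj(p,[617,-196.7,64])[0].astype(int); cv2.imwrite(f'pics/h_scene.png',cv2.resize(p['image'][max(0,c[1]-60):c[1]+60,max(0,c[0]-70):c[0]+70,::-1],None,fx=4,fy=4))
info([617,-196.7,173],7.85)
"
```

```text
t 7.75 P [ 617.79 -197.47  179.95] z [ 2.e-04 -1.e-04 -1.e+00] jaw -172.15 F [-0.1 -0.7 -1.9] T [ 0.02 -0.02  0.05] open 21.3 q6 0.2
tool shift cm [ 0.067  0.695 -0.087]
turn about tool z rad (tool z down => negative of world) -0.0
tilt corr rotvec tool [-0.0001 -0.     -0.0002]
t 7.8 P [ 617.85 -197.46  180.19] z [ 6.e-04 -1.e-04 -1.e+00] jaw -172.15 F [-0.7  0.9 -2.5] T [-0.02  0.01 -0.02] open 21.6 q6 0.2
tool shift cm [ 0.075  0.719 -0.087]
turn about tool z rad (tool z down => negative of world) -0.0
tilt corr rotvec tool [-0.0002 -0.     -0.0006]
```

View pics/h_scene.png

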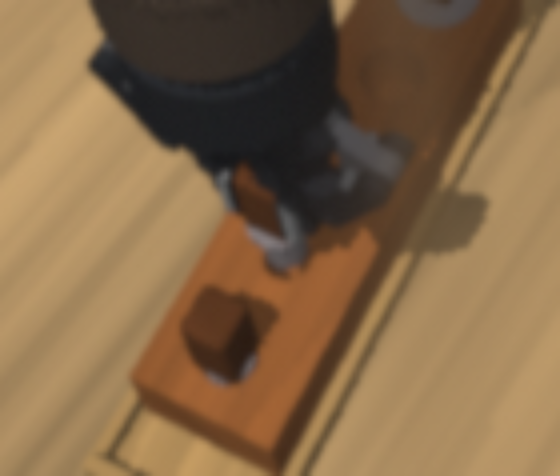

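Emit:
send_rows(
  motion=[
    [[0.04,0.07,-0.04,0,0,0],[0.03,0.07,-0.04,0,0,0],[0,0.07,0,0,0,0],[0,0.07,0,0,0,0],[0,0.07,0,0,0,0],[0,0.07,0,0,0,0],[0,0.07,0,0,0,0],[0,0.07,0,0,0,0],[0,0.07,0,0,0,0]],
  ],
)

```text
time: 8.55
position: [616.9, -196.7, 173.5]
tcp_rot: [-0.048, 0.048, -0.705, 0.705]
force: [-0.3, 1.0, -2.4]
opening: 21.5
```

Emit:
send_rows(
  motion=[
    [[0,0.06,0,0,0,0],[0,0.06,0,0,0,0]],
  ],
)

```text
time: 8.72
position: [616.9, -196.7, 172.4]
tcp_rot: [-0.048, 0.048, -0.705, 0.705]
force: [0.1, -0.9, -1.6]
opening: 21.6
```

Emit:
send_rows(
  motion=[
    [[0,0.06,0,0,0,0],[0,0.06,0,0,0,0]],
  ],
)

```text
time: 8.88
position: [616.9, -196.7, 171.2]
tcp_rot: [-0.048, 0.048, -0.705, 0.705]
force: [-0.1, -0.8, -1.1]
opening: 21.0
```

Emit:
send_rows(
  motion=[
    [[0,0.06,0,0,0,0],[0,0.06,0,0,0,0],[0,0.06,0,0,0,0]],
  ],
)

```text
time: 9.13
position: [616.9, -196.7, 169.3]
tcp_rot: [-0.048, 0.048, -0.705, 0.705]
force: [-0.8, 0.9, -0.8]
opening: 21.3
```

Emit:
send_rows(
  motion=[
    [[0,0.06,0,0,0,0],[0,0.06,0,0,0,0],[0,0.06,0,0,0,0]],
  ],
)

```text
time: 9.38
position: [616.9, -196.7, 167.5]
tcp_rot: [-0.048, 0.048, -0.705, 0.705]
force: [-0.1, 0.1, -1.2]
opening: 21.4
```

```bash
python3 -c "
from h import *
info([617,-196.7,173],7.85)"
```

```text
t 9.38 P [ 616.91 -196.71  167.54] z [-0. -0. -1.] jaw -172.15 F [-0.1  0.1 -1.2] T [ 0.01 -0.01  0.03] open 21.4 q6 0.2
tool shift cm [-0.009 -0.546  0.001]
turn about tool z rad (tool z down => negative of world) 0.0
tilt corr rotvec tool [-0.  0.  0.]
```

Emit:
send_rows(
  motion=[
    [[0,0.08,0,0,0,0],[0,0.08,0,0,0,0],[0,0.08,0,0,0,0],[0,0.08,0,0,0,0],[0,0.08,0,0,0,0]],
  ],
)

```text
time: 9.8
position: [616.9, -196.7, 163.5]
tcp_rot: [0.048, -0.048, 0.705, -0.705]
force: [0.9, -0.1, -2.3]
opening: 21.7
```

Emit:
send_rows(
  motion=[
    [[0,0.08,0,0,0,0],[0,0.08,0,0,0,0],[0,0.08,0,0,0,0],[0,0.08,0,0,0,0],[0,0.08,0,0,0,0],[0,0.08,0,0,0,0],[0,0.08,0,0,0,0]],
  ],
)

```text
time: 10.38
position: [616.9, -196.7, 157.9]
tcp_rot: [0.048, -0.048, 0.705, -0.705]
force: [0.1, -0.6, -1.5]
opening: 21.6
```

Emit:
send_rows(
  motion=[
    [[0,0.08,0,0,0,0],[0,0.08,0,0,0,0],[0,0.08,0,0,0,0],[0,0.08,0,0,0,0],[0,0.08,0,0,0,0],[0,0.08,0,0,0,0],[0,0.08,0,0,0,0]],
  ],
)

```text
time: 10.97
position: [616.9, -196.7, 152.3]
tcp_rot: [-0.048, 0.048, -0.705, 0.705]
force: [-0.5, 0.3, -1.4]
opening: 21.0
```

Emit:
send_rows(
  motion=[
    [[0,0.08,0,0,0,0],[0,0.08,0,0,0,0],[0,0.08,0,0,0,0],[0,0.08,0,0,0,0],[0,0.08,0,0,0,0],[0,0.08,0,0,0,0],[0,0.08,0,0,0,0],[0,0.08,0,0,0,0],[0,0.08,0,0,0,0],[0,0.08,0,0,0,0]],
  ],
)

```text
time: 11.8
position: [616.9, -196.7, 144.4]
tcp_rot: [-0.048, 0.048, -0.705, 0.705]
force: [-0.0, 0.9, -2.2]
opening: 21.3
```

Now 5 mm to go; slow.

Emit:
send_rows(
  motion=[
    [[0,0.06,0,0,0,0],[0,0.06,0,0,0,0],[0,0.06,0,0,0,0],[0,0.06,0,0,0,0],[0,0.06,0,0,0,0],[0,0.06,0,0,0,0]],
  ],
)

```text
time: 12.3
position: [616.9, -196.7, 140.8]
tcp_rot: [-0.048, 0.048, -0.705, 0.705]
force: [-0.7, -0.7, -1.5]
opening: 21.4
```

Emit:
send_rows(
  motion=[
    [[0,0.04,0,0,0,0],[0,0.04,0,0,0,0]],
  ],
)

```text
time: 12.47
position: [616.9, -196.7, 140.0]
tcp_rot: [-0.048, 0.048, -0.705, 0.705]
force: [0.9, -0.3, -1.9]
opening: 21.3
```

Emit:
send_rows(
  motion=[
    [[0,0.03,0,0,0,0],[0,0.03,0,0,0,0]],
  ],
)

```text
time: 12.63
position: [616.9, -196.7, 139.4]
tcp_rot: [-0.048, 0.048, -0.705, 0.705]
force: [0.3, -0.3, -1.7]
opening: 21.4
```

Emit:
send_rows(
  motion=[
    [[0,0.03,0,0,0,0]],
  ],
)

```text
time: 12.72
position: [616.9, -196.7, 139.3]
tcp_rot: [-0.048, 0.048, -0.705, 0.705]
force: [0.1, 0.7, 0.1]
opening: 21.2
```

Emit:
send_rows(
  motion=[
    [[0,0.02,0,0,0,0]],
  ],
)

```text
time: 12.8
position: [617.0, -196.7, 139.3]
tcp_rot: [-0.048, 0.048, -0.705, 0.706]
force: [-0.9, -0.1, 0.5]
opening: 21.7
```

Emit:
send_rows(
  motion=[
    [[0,0.02,0,0,0,0]],
  ],
)

```text
time: 12.88
position: [616.9, -196.7, 139.2]
tcp_rot: [-0.049, 0.048, -0.705, 0.706]
force: [-1.2, 0.3, 3.2]
opening: 21.5
```

Emit:
send_rows(
  motion=[
    [[0,0.02,0,0,0,0],[0,0,0,0,0,0]],
  ],
)

```text
time: 13.05
position: [616.9, -196.7, 139.2]
tcp_rot: [-0.049, 0.048, -0.705, 0.706]
force: [-1.6, 1.1, 4.5]
opening: 21.4
```

Emit:
send_rows(
  motion=[
    [[0,0,0,0,0,0],[0,0,0,0,0,0],[0,0,0,0,0,0],[0,0,0,0,0,0],[0,0,0,0,0,0]],
  ],
  gripper=0.5,
)

```text
time: 13.47
position: [617.0, -196.7, 138.3]
tcp_rot: [-0.048, 0.048, -0.705, 0.705]
force: [-0.5, -0.3, 0.6]
opening: 42.8
```

```bash
python3 -c "
from h import *
info([586.7,143.3,240],35.5)"
```

```text
t 13.47 P [ 616.96 -196.74  138.29] z [-0. -0. -1.] jaw -172.15 F [-0.5 -0.3  0.6] T [0.04 0.02 0.03] open 42.8 q6 0.2
tool shift cm [ -1.644 -10.171 -34.099]
turn about tool z rad (tool z down => negative of world) -0.483
tilt corr rotvec tool [-0.  0.  0.]
```

Emit:
send_rows(
  motion=[
    [[0,-0.5,0,0,0,0],[0,-1.2,0,0,0,0],[0,-2.0,0,0,0,0],[0,-2.0,0,0,0,0],[0,-2.0,-0.5,0,0,0],[0,-1.0,-1.5,0,0,0],[-0.2,0,-2.7,0,0,0],[-0.2,0,-2.7,0,0,0],[-0.2,0,-2.7,0,0,0],[-0.2,0,-2.7,0,0,0]],
  ],
)

```text
time: 14.3
position: [606.8, -66.9, 226.2]
tcp_rot: [0.049, -0.048, 0.706, -0.705]
force: [0.2, 1.0, -0.1]
opening: 42.8
```

Emit:
send_rows(
  motion=[
    [[-0.2,0,-2.7,0,0,0],[-0.2,0,-2.7,0,0,0],[-0.2,0,-2.7,0,0,0],[-0.2,0,-2.7,0,0,0],[0,0,-2.7,0,0,0],[0,0,-2.7,0,0,0],[0,0,-2.7,0,0,0],[0,0,-1.6,0,0,0],[0,0.0,-0.7,0,0,0],[0,0,0,0,0,0]],
  ],
)

```text
time: 15.13
position: [585.7, 144.2, 225.8]
tcp_rot: [0.049, -0.049, 0.705, -0.705]
force: [-0.0, 0.2, 1.2]
opening: 42.9
```

Emit:
send_rows(
  motion=[
    [[0,0.5,0,0,-0.08,0],[0,0.5,0,0,-0.08,0],[0,0.5,0,0,-0.08,0],[0,0.5,0,0,-0.08,0],[0,0.5,0,0,-0.08,0],[0,0.5,0,0,-0.083,0],[0,0.2,0,0,0,0],[0,0,0,0,0,0]],
  ],
)

```text
time: 15.8
position: [586.1, 141.3, 193.1]
tcp_rot: [-0.214, 0.215, -0.674, 0.674]
force: [-0.3, 0.4, 0.5]
opening: 42.5
```

```bash
python3 - <<'E'
from h import *
info([586.7,143.3,119],35.5)
o=[]
for n in('top','scene'):
    p=viewer.get_image(n); C=cloud(p)
    o.append(cv2.resize(p['image'][130:200,290:450] if n=='top' else p['image'][235:384,150:280],(700,300) if n=='top' else (262,300)))
    cv2.imwrite(f'pics/t_{n}.png',o[-1][...,::-1])
    c=proj(p,[586,143,64])[0].astype(int)
    cv2.imwrite(f'pics/k_{n}.png',cv2.resize(p['image'][max(0,c[1]-60):c[1]+60,max(0,c[0]-70):c[0]+70,::-1],None,fx=4,fy=4))
    m=(p['depth']>0)&(np.hypot(C[...,0]-617,C[...,1]+196.7)<10)
    print(n,np.percentile(C[m][:,2],[50,90,98]))
E
```

```text
t 15.8 P [586.06 141.31 193.08] z [-1.2e-03 -6.0e-04 -1.0e+00] jaw -144.67 F [-0.3  0.4  0.5] T [0.01 0.02 0.  ] open 42.5 q6 0.11
tool shift cm [-0.177  7.408 -0.124]
turn about tool z rad (tool z down => negative of world) -0.003
tilt corr rotvec tool [ 0.0002 -0.      0.0013]
top [104.04933937 105.44828387 107.53012324]
scene [103.70883098 105.32940258 105.87601023]
```

View pics/t_scene.png

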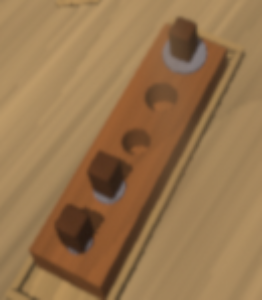

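View pics/k_scene.png

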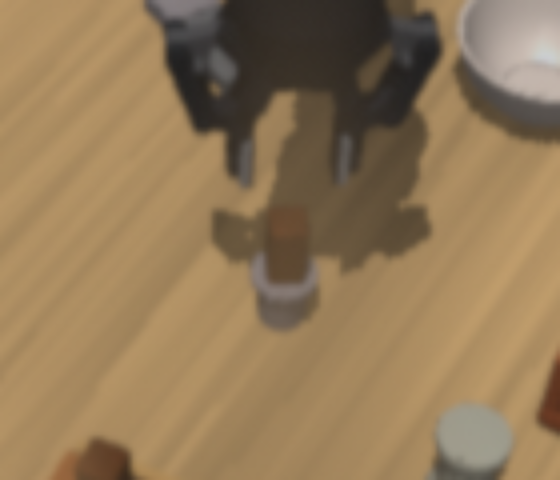

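Emit:
send_rows(
  motion=[
    [[-0.06,0.8,-0.04,0,0,0],[-0.06,0.8,-0.04,0,0,0],[-0.06,0.8,-0.04,0,0,0],[0,0.9,0,0,0,0],[0,0.9,0,0,0,0],[0,0.9,0,0,0,0],[0,0.9,0,0,0,0],[0,0.8,0,0,0,0],[0,0.5,0,0,0,0],[0,0,0,0,0,0]],
  ],
)

```text
time: 16.73
position: [586.5, 144.1, 118.9]
tcp_rot: [-0.215, 0.217, -0.673, 0.674]
force: [-0.1, 0.1, 0.1]
opening: 42.6
```

Emit:
send_rows(
  motion=[
    [[0,0,0,0,0,0],[0,0,0,0,0,0]],
  ],
)

```text
time: 16.9
position: [587.4, 144.5, 120.9]
tcp_rot: [0.216, -0.215, 0.673, -0.673]
force: [0.5, -0.2, -0.1]
opening: 42.3
```

```bash
python3 -c "
from h import *
info([586.7,143.3,120],35.5)"
```

```text
t 16.9 P [587.43 144.47 120.95] z [ 9.e-04  3.e-04 -1.e+00] jaw -144.47 F [ 0.5 -0.2 -0.1] T [-0.02  0.01 -0.01] open 42.3 q6 0.11
tool shift cm [0.128 0.095 0.053]
turn about tool z rad (tool z down => negative of world) 0.001
tilt corr rotvec tool [-0.0003 -0.     -0.0009]
```

Emit:
send_rows(
  motion=[
    [[0.1,0.05,0.05,0,0,0],[0,0,0,0,0,0],[0,0,0,0,0,0],[0,0,0,0,0,0]],
  ],
)

```text
time: 17.23
position: [586.6, 143.3, 120.3]
tcp_rot: [0.216, -0.216, 0.673, -0.673]
force: [-0.0, 0.3, -0.9]
opening: 42.7
```

Emit:
send_rows(
  motion=[
    [[0,0,0,0,0,0],[0,0,0,0,0,0],[0,0,0,0,0,0],[0,0,0,0,0,0],[0,0,0,0,0,0],[0,0,0,0,0,0]],
  ],
  gripper=1.0,
  squeeze=50,
)

```text
time: 17.73
position: [586.7, 143.4, 120.2]
tcp_rot: [-0.216, 0.216, -0.673, 0.673]
force: [-0.5, 0.3, 1.8]
opening: 21.6
```

```bash
python3 -c "
from h import *
info([586.7,143.3,230],7.85)"
```

```text
t 17.73 P [586.69 143.41 120.25] z [ 4.e-04  1.e-04 -1.e+00] jaw -144.47 F [-0.5  0.3  1.8] T [ 0.01  0.08 -0.01] open 21.6 q6 0.11
tool shift cm [ 1.0000e-03 -1.0975e+01  1.1000e-02]
turn about tool z rad (tool z down => negative of world) 0.483
tilt corr rotvec tool [-0.0001  0.     -0.0004]
```

Same height (120.2), so home is again TCP z ≈ 139.2. Lift and turn.

Emit:
send_rows(
  motion=[
    [[0,-0.5,0,0,0,0],[0,-1.5,0,0,0,0],[0,-2.0,0,0,0.08,0],[0,-2.0,0,0,0.08,0],[0,-2.0,0,0,0.08,0],[0,-2.0,0,0,0.08,0],[0,-1.0,0,0,0.08,0],[0,0,0,0,0.083,0],[0,0,0,0,0,0],[0,0,0,0,0,0]],
  ],
)

```text
time: 18.57
position: [586.0, 143.2, 229.5]
tcp_rot: [-0.048, 0.05, -0.705, 0.705]
force: [-0.3, 0.7, -3.1]
opening: 21.6
```

```bash
python3 -c "
from h import *
info([603.2,-97.7,230],7.85)"
```

```text
t 18.57 P [586.   143.16 229.47] z [-1.5e-03 -2.0e-04 -1.0e+00] jaw -172.05 F [-0.3  0.7 -3.1] T [-0.01  0.02 -0.02] open 21.6 q6 -0.37
tool shift cm [ 1.627 -0.051 24.093]
turn about tool z rad (tool z down => negative of world) 0.002
tilt corr rotvec tool [-0.      0.      0.0015]
```

Emit:
send_rows(
  motion=[
    [[0.06,0,1.0,0,0,0],[0.17,0,2.5,0,0,0],[0.17,0,2.5,0,0,0],[0.17,0,2.5,0,0,0],[0.17,0,2.5,0,0,0],[0.17,0,2.5,0,0,0],[0.17,0,2.5,0,0,0],[0.17,0,2.5,0,0,0],[0.17,0,2.5,0,0,0],[0.17,0,2.0,0,0,0]],
  ],
)

```text
time: 19.4
position: [601.6, -89.1, 229.1]
tcp_rot: [-0.048, 0.049, -0.705, 0.706]
force: [0.2, -0.1, -1.8]
opening: 21.6
```

Emit:
send_rows(
  motion=[
    [[0,0,1.1,0,0,0],[0,0.5,0,0,0,0],[0,0.8,0,0,0,0],[0,0.8,0,0,0,0],[0,0.8,0,0,0,0],[0,0.8,0,0,0,0],[0,0.8,0,0,0,0],[0,0.3,0,0,0,0],[0,0.1,0,0,0,0],[0,0,0,0,0,0]],
  ],
)

```text
time: 20.23
position: [603.8, -97.4, 180.7]
tcp_rot: [-0.048, 0.049, -0.705, 0.705]
force: [-0.0, -0.1, -1.9]
opening: 21.7
```

Emit:
send_rows(
  motion=[
    [[0,0,0,0,0,0],[0,0,0,0,0,0],[0,0,0,0,0,0]],
  ],
)

```text
time: 20.48
position: [604.0, -97.6, 181.6]
tcp_rot: [-0.049, 0.048, -0.705, 0.705]
force: [0.1, 0.6, -2.0]
opening: 21.4
```

```bash
python3 -c "
from h import *
info([603.2,-97.6,174],7.85)"
```

```text
t 20.48 P [603.97 -97.58 181.56] z [ 1.1e-03  1.0e-04 -1.0e+00] jaw -172.15 F [ 0.1  0.6 -2. ] T [0.01 0.01 0.01] open 21.4 q6 0.03
tool shift cm [ 0.077  0.756 -0.009]
turn about tool z rad (tool z down => negative of world) -0.0
tilt corr rotvec tool [-0.0001 -0.     -0.0011]
```

Emit:
send_rows(
  motion=[
    [[0.04,0.07,0,0,0,0],[0.03,0.07,0,0,0,0],[0,0.07,0,0,0,0],[0,0.07,0,0,0,0],[0,0.07,0,0,0,0],[0,0.07,0,0,0,0],[0,0.07,0,0,0,0],[0,0.07,0,0,0,0],[0,0.07,0,0,0,0],[0,0.07,0,0,0,0]],
  ],
)

```text
time: 21.32
position: [603.0, -97.7, 173.9]
tcp_rot: [-0.048, 0.048, -0.705, 0.705]
force: [0.1, -1.0, -1.7]
opening: 21.2
```

Emit:
send_rows(
  motion=[
    [[0,0.06,0,0,0,0],[0,0.06,0,0,0,0]],
  ],
)

```text
time: 21.48
position: [603.0, -97.7, 172.8]
tcp_rot: [-0.048, 0.048, -0.705, 0.705]
force: [-0.5, -0.1, -1.6]
opening: 21.5
```

Emit:
send_rows(
  motion=[
    [[0,0.06,0,0,0,0],[0,0.06,0,0,0,0]],
  ],
)

```text
time: 21.65
position: [603.0, -97.7, 171.6]
tcp_rot: [0.048, -0.048, 0.705, -0.705]
force: [0.5, 0.0, -3.0]
opening: 21.2
```

Emit:
send_rows(
  motion=[
    [[0,0.06,0,0,0,0],[0,0.06,0,0,0,0]],
  ],
)

```text
time: 21.82
position: [603.0, -97.7, 170.4]
tcp_rot: [-0.048, 0.048, -0.705, 0.705]
force: [0.4, 0.2, -2.4]
opening: 21.6
```

Emit:
send_rows(
  motion=[
    [[0,0.06,0,0,0,0],[0,0.06,0,0,0,0],[0,0.06,0,0,0,0]],
  ],
)

```text
time: 22.07
position: [603.0, -97.7, 168.6]
tcp_rot: [-0.048, 0.048, -0.705, 0.705]
force: [0.2, 0.1, -2.3]
opening: 21.5
```

Emit:
send_rows(
  motion=[
    [[0,0.08,0,0,0,0],[0,0.08,0,0,0,0],[0,0.08,0,0,0,0],[0,0.08,0,0,0,0],[0,0.08,0,0,0,0]],
  ],
)

```text
time: 22.48
position: [603.0, -97.7, 164.5]
tcp_rot: [0.048, -0.048, 0.705, -0.705]
force: [-0.6, -0.2, -1.3]
opening: 21.5
```

Emit:
send_rows(
  motion=[
    [[0,0.08,0,0,0,0],[0,0.08,0,0,0,0],[0,0.08,0,0,0,0],[0,0.08,0,0,0,0],[0,0.08,0,0,0,0],[0,0.08,0,0,0,0],[0,0.08,0,0,0,0]],
  ],
)

```text
time: 23.07
position: [603.0, -97.7, 158.9]
tcp_rot: [-0.048, 0.048, -0.705, 0.705]
force: [-0.5, 0.7, -0.4]
opening: 21.6
```

Emit:
send_rows(
  motion=[
    [[0,0.08,0,0,0,0],[0,0.08,0,0,0,0],[0,0.08,0,0,0,0],[0,0.08,0,0,0,0],[0,0.08,0,0,0,0],[0,0.08,0,0,0,0],[0,0.08,0,0,0,0]],
  ],
)

```text
time: 23.65
position: [603.0, -97.7, 153.3]
tcp_rot: [-0.048, 0.048, -0.705, 0.705]
force: [0.2, -0.5, -1.2]
opening: 21.3
```

Emit:
send_rows(
  motion=[
    [[0,0.08,0,0,0,0],[0,0.08,0,0,0,0],[0,0.08,0,0,0,0],[0,0.08,0,0,0,0],[0,0.08,0,0,0,0],[0,0.08,0,0,0,0],[0,0.08,0,0,0,0],[0,0.08,0,0,0,0],[0,0.08,0,0,0,0]],
  ],
)

```text
time: 24.4
position: [603.0, -97.7, 146.2]
tcp_rot: [-0.048, 0.048, -0.705, 0.705]
force: [0.2, -0.8, -1.5]
opening: 21.2
```

Emit:
send_rows(
  motion=[
    [[0,0.08,0,0,0,0],[0,0.08,0,0,0,0],[0,0.06,0,0,0,0],[0,0.06,0,0,0,0],[0,0.06,0,0,0,0],[0,0.06,0,0,0,0],[0,0.06,0,0,0,0],[0,0.06,0,0,0,0]],
  ],
)

```text
time: 25.07
position: [603.1, -97.7, 141.0]
tcp_rot: [-0.048, 0.048, -0.705, 0.705]
force: [0.8, 0.5, -1.8]
opening: 21.3
```

Emit:
send_rows(
  motion=[
    [[0,0.04,0,0,0,0],[0,0.04,0,0,0,0],[0,0.03,0,0,0,0]],
  ],
)

```text
time: 25.32
position: [603.0, -97.7, 139.9]
tcp_rot: [-0.048, 0.048, -0.705, 0.705]
force: [0.9, 0.4, -1.4]
opening: 21.8
```

Emit:
send_rows(
  motion=[
    [[0,0.03,0,0,0,0]],
  ],
)

```text
time: 25.4
position: [603.0, -97.7, 139.6]
tcp_rot: [0.048, -0.048, 0.705, -0.705]
force: [-0.1, 1.1, -1.8]
opening: 21.3
```

Emit:
send_rows(
  motion=[
    [[0,0.03,0,0,0,0]],
  ],
)

```text
time: 25.48
position: [603.0, -97.7, 139.3]
tcp_rot: [-0.048, 0.048, -0.705, 0.705]
force: [-0.3, 0.2, -1.5]
opening: 21.4
```

Emit:
send_rows(
  motion=[
    [[0,0.02,0,0,0,0]],
  ],
)

```text
time: 25.57
position: [603.0, -97.7, 139.2]
tcp_rot: [-0.048, 0.048, -0.705, 0.705]
force: [-0.8, 0.1, -0.2]
opening: 21.5
```

Emit:
send_rows(
  motion=[
    [[0,0.02,0,0,0,0]],
  ],
)

```text
time: 25.65
position: [603.1, -97.7, 139.2]
tcp_rot: [-0.048, 0.048, -0.705, 0.705]
force: [-1.4, -0.2, 1.1]
opening: 21.5
```

Emit:
send_rows(
  motion=[
    [[0,0.02,0,0,0,0]],
  ],
)

```text
time: 25.73
position: [603.0, -97.7, 139.2]
tcp_rot: [-0.049, 0.048, -0.705, 0.705]
force: [-1.9, -0.5, 3.2]
opening: 21.2
```

Emit:
send_rows(
  motion=[
    [[0,0.02,0,0,0,0],[0,0,0,0,0,0]],
  ],
)

```text
time: 25.9
position: [603.1, -97.7, 139.2]
tcp_rot: [-0.049, 0.048, -0.705, 0.706]
force: [-2.4, 0.8, 4.1]
opening: 21.3
```

Seated; release, lift, move away.

Emit:
send_rows(
  motion=[
    [[0,0,0,0,0,0],[0,0,0,0,0,0],[0,0,0,0,0,0],[0,0,0,0,0,0],[0,0,0,0,0,0]],
  ],
  gripper=0.5,
)

```text
time: 26.32
position: [603.1, -97.7, 138.3]
tcp_rot: [-0.048, 0.048, -0.705, 0.705]
force: [-0.1, 0.9, 0.9]
opening: 42.8
```

Emit:
send_rows(
  motion=[
    [[0,-0.5,0,0,0,0],[0,-1.2,0,0,0,0],[0,-2.0,0,0,0,0],[0,-2.0,0,0,0,0],[0,-2.0,0,0,0,0],[0,-2.0,-1,0,0,0],[0,-1.0,-2.5,0,0,0],[0,0,-2.5,0,0,0],[0,0,-2.5,0,0,0],[0,0,-2.5,0,0,0]],
  ],
)

```text
time: 27.15
position: [587.8, 12.2, 246.4]
tcp_rot: [0.049, -0.048, 0.706, -0.705]
force: [-0.3, 0.4, -1.2]
opening: 42.5
```

Emit:
send_rows(
  motion=[
    [[0,0,-2.5,0,0,0],[0,0,-2.5,0,0,0],[0,0,-2.5,0,0,0],[0,0,-1,0,0,0],[0,0,0,0,0,0],[0,0,0,0,0,0]],
  ],
)

```text
time: 27.65
position: [576.4, 95.8, 245.7]
tcp_rot: [-0.049, 0.049, -0.705, 0.705]
force: [-0.6, -0.1, 0.1]
opening: 42.7
```

```bash
python3 - <<'E'
from h import *
info()
for n in('top','scene'):
    p=viewer.get_image(n); C=cloud(p)
    im=p['image']; cv2.imwrite(f'pics/f_{n}.png',im[...,::-1])
    if n=='scene': cv2.imwrite('pics/fz.png',cv2.resize(im[235:384,150:290],None,fx=4,fy=4)[...,::-1])
    for c in((617,-196.7),(603.2,-97.6)):
        m=(p['depth']>0)&(np.hypot(C[...,0]-c[0],C[...,1]-c[1])<20)&(C[...,2]>100)
        print(n,m.sum(),np.median(C[m],0))
    for q in ['rib','prop','water','brush','cup']:
        r=silhouettes(q,p)
        if r: print(q,round(r[0]['score'],2),np.round(np.median(C[r[0]['pixels']&(p['depth']>0)],0)))
E
```

```text
t 27.65 P [576.36  95.75 245.74] z [ 2.e-04 -0.e+00 -1.e+00] jaw -172.09 F [-0.6 -0.1  0.1] T [-0.05 -0.   -0.02] open 42.7 q6 -0.3
tilt corr rotvec tool [-0.0001  0.     -0.0002]
top 113 [ 615.49876774 -194.37757589  103.66545539]
top 114 [601.76253785 -95.56872343 104.12219342]
rib 0.63 [412.   2.   7.]
water 0.51 [684. 414.  50.]
cup 0.83 [772. -60.  45.]
scene 162 [ 618.82592528 -196.38091702  103.74717997]
scene 127 [604.38554133 -97.91735753 103.65727707]
rib 0.81 [416.  -1.   7.]
prop 0.68 [ 626. -173.   52.]
water 0.63 [633. 413.  33.]
brush 0.75 [351. 348.  18.]
cup 0.79 [759. -44.  46.]
```

View pics/fz.png

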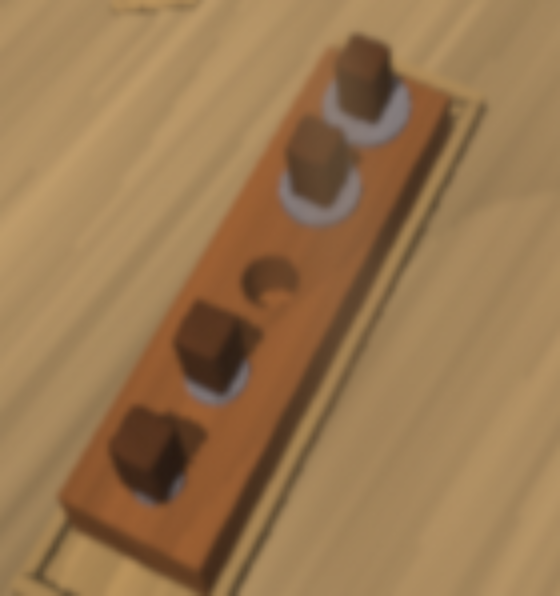

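Both cutters sit upright at 104 mm, with collars flush and the 26 mm hole still empty. I'm handing in now.

```bash
python3 -c "
from station import close_job
print(close_job())"
```

```text
the job is handed in; nothing more can be done
None
```

Both cutters are back in their own holes, thin in the 21 mm hole and thick in the 31 mm hole. Both are pushed home and released, and I handed the job in at about 28 s.

**Finding the holes:** I located them from the two cameras, averaging their readings. Each foot went straight in at 10 mm/s or less, so no sliding search was needed. The highest force I read while seating was about 4.5 N. The force is only reported at the end of each move call, so brief peaks in between were not seen.

**Last checks:**
- **Seating:** both handle tops measure about 104 mm above the bench, as expected with the collars flush. Both feet stopped at the expected depth. The picture shows both cutters upright with the 26 mm hole empty.
- **Bystanders:** rib and cup read within about 1 mm of where they were at the start.
- **Detections that disagreed:**
  - The prop was missed in the last top view, and in the scene view it was mistaken for the rack, so I have no final position for it.
  - The brush was missed in the top view and looked shifted in the scene view, which may be the arm partly hiding it.
  - The bowl matched in the scene view but looked shifted in the top view, probably for the same reason.
- No contact with any of these showed in the force readings, and the arm passed well above them.

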